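# Swing a bar into a length comparator about its post

## Task

Load the aluminium bar into the length comparator on the desk: with the bar level, down at the desk and slanting out towards the robot at 30 degrees or more, bring its notched end up against the round steel post until you feel it bear. Keep it gently pressed on the post while you swing the rounded end in, past the sprung brass plunger, until the bar lies in line and flush against the stop pad; then let go. Be gentle: no more than 12 N on the post while swinging, and never over 35 N in all between bar and comparator. Leave the jar, timer and bottle where they stand.

Things in the scene. Friction and masses are not known exactly. Their poses are not given: they have to be found in the camera images.
- bar: Loose bare aluminium bar, about 0.3 kg, on the desk, sizes in mm: 200 long, 24 wide, 26 high. Origin: centre of its underside, 100 from either end; y axis along the bar. The -y end has an upright 90 degree V notch 10 deep, the +y end is rounded (radius 12 in plan). Two small holes and scale marks on top.
- bar_notch (a point): Point at the notched end of the bar, 13 mm above its underside, on the centre line, 100 mm from the origin: when the notch bears on the post, the post's axis passes through this point (the notch centres itself on the round post and can turn about it).
- bar_tip (a point): Extreme point of the bar's rounded end, 13 mm above its underside, on the centre line, 200 mm from bar_notch.
- jig: Grey length comparator fixed to the desk, open towards the robot (mm): back rail, arms 12 high. Origin: on the desk under the seated bar's centre; y from the post (-y, right arm) to the plunger (+y, left arm), x away from the robot. The seated bar stands on the bare desk along y, notch at -y. Behind it, from y -105 to +65, it is open back to the rail at x = 65, room for a finger.
- post_slot (a point): Middle of the post slot (mm), 20 above the desk, at jig x 0, y -100. The round steel post (diameter 16, top 36 high) is clamped up to 9 either way from here along the jig's y; where is not measured, so find it by touch. It does not give. A narrow neck holds it from behind; the notched bar may slant up to 60 degrees on it, rounded end towards the robot.
- stop_pad (a point): Centre of the steel stop pad face (mm), 15 above the desk, at jig x +12, y +79 (pad 20 long, top 25 high, rigid). In line, the bar's back touches it near the rounded end and the bar's y axis is parallel to the jig's y axis.
- plunger_rest (a point): Middle of the plunger's flat nose when fully out (mm): jig x 0, y +90, 20 above the desk. The flat runs from x -9 to +10, 13 to 28 high; on the robot's side a 30 degree lead-in ramp falls back to y +110 at x -44, along which the bar's rounded end pushes the plunger in.
- plunger (a joint): Travel of the sprung brass plunger along the jig's +y, in m: 0 fully out, 0.022 fully in. Spring 2 N when out plus 0.08 N per mm. The seated bar holds it pushed in by 1 to 19 mm, depending on where the post is clamped.
- label_jar: Small glass jar, 54 mm wide, 56 mm high, origin at the centre of its underside. Bystander.
- timer: Grey clockwork timer, 47 x 66 x 62 mm, origin at the centre of its underside. Bystander.
- brown_bottle: Brown glass bottle with black cap, 45 mm wide, 120 mm high, origin at the centre of its underside. Bystander.

How it is judged:
By the outcome, as a careful person would: the job done as asked, in the order asked, and still so for the second after the job is handed in, with the robot touching nothing.
It also fails if it takes over 64 s, if anything falls off the work surface, if the arm or the gripper's body presses on something with over 40 N, if the wrist force passes 120 N, or if a joint passes its speed limit or range.

## Robot

A 6-joint arm with a two-finger parallel gripper is mounted at the origin on a cart in front of the work surface, level with it; the furniture and walls round the work are solid. World frame = base frame: x ahead of the robot, y to its left, z up, the work surface at z = 0. Lengths are in m, angles in rad, forces in N, time in s.
With the tool pointing down it reaches from about 0.35 to 0.975 m from the base axis. Payload 4.9 kg.
Tool frame: the origin (TCP) lies midway between the tips of the shut fingers; the grasp point (between the pads) lies 19 mm behind it; z points along the fingers, y is the line along which they close (so a half turn about z gives the same grasp; the last joint's range is limited). The gripper opens to 85 mm and grips with 20 to 120 N. Pads are 22 mm wide; open, the fingers measure 114 mm over their backs; the gripper's body (76 mm by 85 mm) begins 54 mm behind the grasp point. The pads swing forward as they close: fully open they stand 13 mm farther back than shut.
Start: joints at [-1.277, 0.053, 1.613, -0, 1.476, -0.119], TCP at [0.251, -0.572, 0.193] pointing down, gripper open.
Joint ranges: [-3.01, 3.01], [-1.01, 2.22], [0.06, 2.58], [-1.02, 4.17], [0.09, 2.62], [-3.14, 3.14]. Speed limits (rad/s): [2.57, 2.57, 3.14, 3.14, 3.14, 3.14].

## Interface

Orientations are given as a unit quaternion [w, x, y, z].
In Python, from plant import * gives the robot as it stands.
- The arm moves only by the tool jog_arm, never from a script. Its argument "targets" is a list of rows, each a list of 3 entries, a list of its own where there are three numbers: the shift along the tool's x, y, z in units of 25 mm (1.0 is 25 mm), then the turn, a rotation vector about the tool's x, y, z in units of 8 degrees (1.0 is 8 degrees), then the opening in per cent of the stroke, from 0 (shut) to 100 (fully open). A call has 1 to 8 rows; each row is the pose to reach, as a shift and turn from the pose commanded when the call began, along the tool's axes at that moment; what a row does not reach only later rows make up. A row lasts 1/8 s, in which the tool goes at most 62.5 mm and 10.7 degrees, less where a joint would pass 70% of its speed; a pose out of reach is approached as far as the arm can. A call with a gripper value outside its range is refused whole. The fingers move at their own pace and stop on an object; the grip force is fixed at half the most. Time passes only in rows, so rows that repeat a pose let the fingers close. It gives the time, the measured TCP pose, the force, the opening and the grip force at its end, in the units of the state.
- state(): the state, without advancing time (a new reading comes with each control period).
- grab_frame(name): name is "scene" or "top"; returns (picture, depth): 420x560x3 uint8, red, green, blue; 420x560 float32, m along the optical axis (not along the pixel's ray), 0 where there is no reading.
- camera_params(name): a dict with "fovy" (degrees; the focal length in pixels is half the picture's height over the tangent of half this angle, whatever the lens; pixels are square), "cx", "cy" (the principal point, pixels), "dist" ([k1, k2, p1, p2, k3] as OpenCV has them; the pictures are not rectified), "rvec" (rotation vector, rad) and "tvec" (3), from world to camera coordinates, as OpenCV has them. Camera axes: x right, y down, z forward; pixel columns grow to the right and rows downward; lengths in m; the calibration is good to about 2 mm. A picture is of the moment at which its call begins. camera_params takes no time and is no camera call.
- job_done(): hands the job in; it is judged then, once.
The state is a dict: "time": time; "joint_pos": joint angles; "joint_vel": joint speeds; "joint_efforts": joint torques, N m; "tool_pos": TCP position; "tool_rot": TCP orientation; "contact_force": force on the tool from outside, world axes, zero at the start; "ft_torque": the same for the moment, N m; "gripper_width": opening from 0.0 (shut) to 1.0 (fully open); "grasp_force": force on a finger pad.
Only numpy, scipy, OpenCV 4.12 (cv2) and the standard library are available. Lean on these libraries where they do the work, as an engineer would, in place of code of your own. Each camera call takes 0.05 s, during which the arm holds its last target. There are 200 camera calls.

## Working session

There is one attempt and no reset: what is moved stays moved. The work goes in short steps, Python scripts to look and compute and a tool call to move; the robot and the scene stay as the last step left them, time stands still between calls to the robot, and variables do not carry over. Pictures are saved under pics/ and viewed, at most 10 in all, crops included, and the job is handed in when it is done.

Besides the shell and the picture viewer there is one more tool, called after "Request:" as name([rows], argument=value, ...), one row to a line, values as JSON. jog_arm: Moves the arm, as the interface text tells. Its arguments: {"type":"object","properties":{"targets":{"type":"array"}},"required":["targets"]}

```bash
mkdir -p pics; ls; python3 - <<'E'
from plant import *
import cv2,numpy as np
for n in("scene","top"):
    p,d=grab_frame(n); cv2.imwrite(f"pics/{n}0.png",p[:,:,::-1]); np.savez(f"{n}0.npz",p=p,d=d)
    c=camera_params(n); print(n,c)
print(state())
E
```

```text
pics
scene {'fovy': 48.89688961357821, 'cx': 279.08073153761165, 'cy': 210.83015304383645, 'dist': array([-0.14069732,  0.        ,  0.        ,  0.        ,  0.        ]), 'rvec': array([ 0.64702731, -2.70184198,  1.07936822]), 'tvec': array([0.46195669, 0.166368  , 1.14241233])}
top {'fovy': 48.3045250636795, 'cx': 281.91436805136016, 'cy': 206.0110559349958, 'dist': array([-0.00967444,  0.        ,  0.        ,  0.        ,  0.        ]), 'rvec': array([ 2.154512  , -2.20874475,  0.1033937 ]), 'tvec': array([0.06237022, 0.49058353, 1.34927528])}
{'time': 0.1, 'joint_pos': array([-1.27701339e+00,  5.33352033e-02,  1.61415737e+00, -1.60927959e-05,
        1.47596587e+00, -1.19008400e-01]), 'joint_vel': array([-3.46227277e-04, -1.50980654e-04, -3.21126973e-03, -1.98369011e-03,
       -7.25643606e-05,  3.26288087e-04]), 'joint_efforts': array([ 9.84356848e-04, -3.94899809e+01, -3.71363711e+01, -1.27990024e-04,
        3.88400542e-03,  4.40502205e-06]), 'tool_pos': array([ 0.25053824, -0.57190365,  0.1920581 ]), 'tool_rot': array([-9.28633559e-04,  9.78775335e-01,  2.04934069e-01, -8.93981639e-05]), 'contact_force': array([0.09769092, 0.02952715, 0.92107947]), 'ft_torque': array([-0.00661278,  0.02451315,  0.06352047]), 'grasp_force': 0.0, 'gripper_width': 1.0029971365048134}
```

View pics/scene0.png

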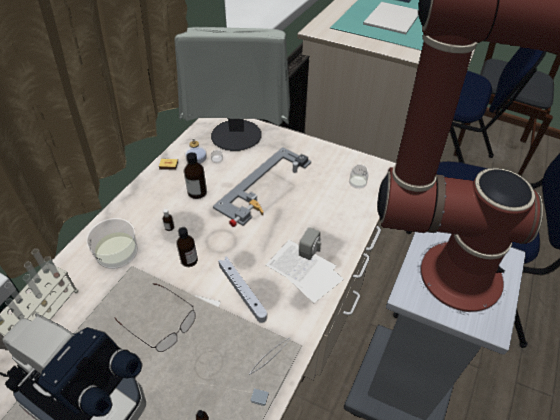

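View pics/top0.png

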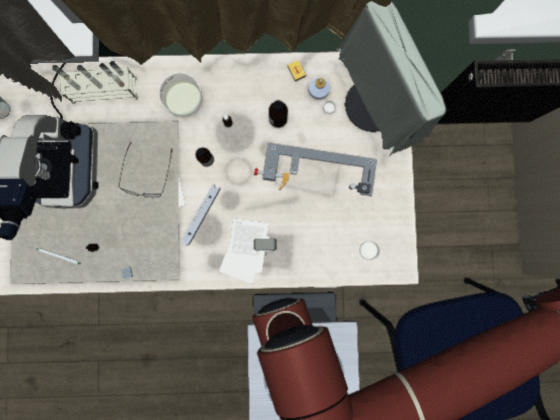

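The scene view shows the bar at about (243,288) and the jig from (235,210) to (300,160). In the top view the bar runs from (215,187) to (188,243). The jig's rail runs from (270,150) to (375,160), with the post at about (363,187), the brass plunger at (285,180), the timer at (264,244), the jar at (369,250) and the bottle at (204,156). Next I'll zoom in on the top view.

```bash
cat > h.py <<'E'
import cv2,numpy as np
from plant import camera_params
def K(c):
    f=210/np.tan(np.radians(c['fovy'])/2); return np.array([[f,0,c['cx']],[0,f,c['cy']],[0,0,1.]])
def ray(name,uv,z):
    "pixels -> world points on plane z"
    c=camera_params(name); R=cv2.Rodrigues(c['rvec'])[0]; C=-R.T@c['tvec']
    n=cv2.undistortPoints(np.array(uv,float).reshape(-1,1,2),K(c),c['dist']).reshape(-1,2)
    d=np.c_[n,np.ones(len(n))]@R
    return C+d*((z-C[2])/d[:,2])[:,None]
def proj(name,P):
    c=camera_params(name); return cv2.projectPoints(np.array(P,float).reshape(-1,1,3),c['rvec'],c['tvec'],K(c),c['dist'])[0].reshape(-1,2)
E
python3 - <<'E'
import cv2,numpy as np
p=np.load('top0.npz')['p'][:,:,::-1]; s=np.load('scene0.npz')['p'][:,:,::-1]
a=cv2.resize(p[130:230,250:390],None,fx=5.7,fy=5.7,interpolation=cv2.INTER_CUBIC)
b=cv2.resize(p[176:256,174:284],None,fx=5,fy=5,interpolation=cv2.INTER_CUBIC)
c=cv2.resize(s[140:330,205:325],None,fx=3,fy=3,interpolation=cv2.INTER_CUBIC)
cv2.imwrite('pics/a.png',a)
m=np.zeros((570,360+440,3),np.uint8); m[:570,:360]=c; m[:400,360:]=b[:400,:440]; cv2.imwrite('pics/b.png',m)
E
```

```text
(no output)
```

View pics/a.png

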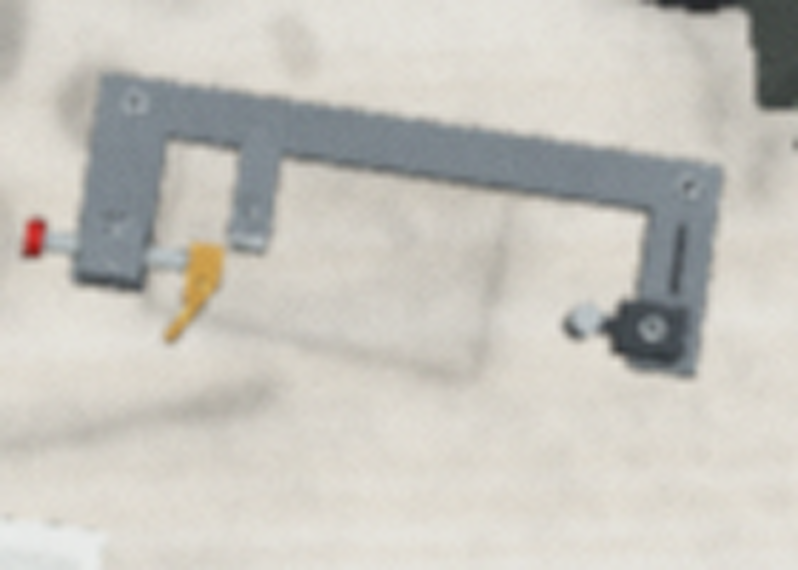

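View pics/b.png

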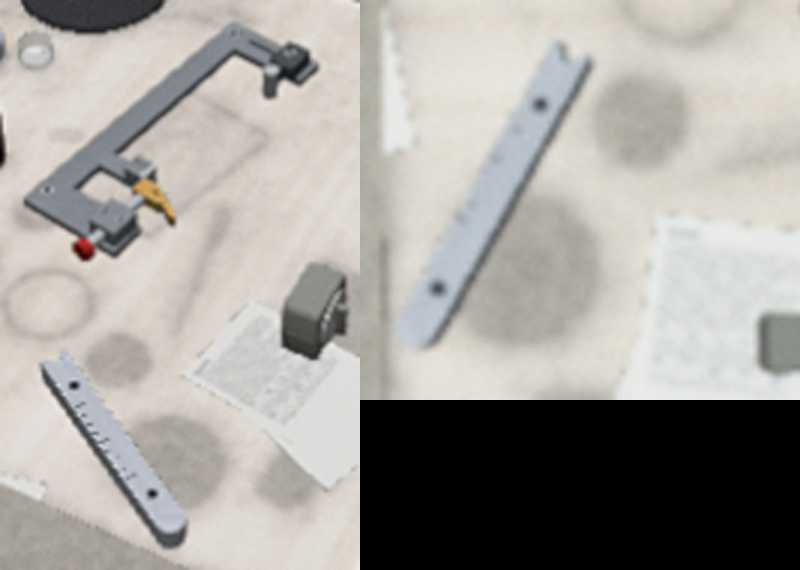

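The top crop shows the rail's back edge from (103,75) to (720,165). The rail's inner edge runs from (280,155) to (650,210), the post top is at (582,320), the pad at (250,243) and the plunger nose at (222,260). The other picture shows the bar's notched end pointing away from the robot and its rounded end towards it.

```bash
python3 - <<'E'
from h import *
T=lambda *q:[(250+u/5.7-.4,130+v/5.7-.4) for u,v in q]
S=lambda *q:[(205+u/3-.33,140+v/3-.33) for u,v in q]
def show(n,a): print(n,np.round(np.array(a)*1000,1).tolist())
# jig mask in both views -> edge fits
for n in('top','scene'):
    p=np.load(n+'0.npz')['p'].astype(int)
    hsv=cv2.cvtColor(p.astype(np.uint8),cv2.COLOR_RGB2HSV)
    g=((p.max(2)<165)&(p[:,:,2]-p[:,:,0]>6)).astype(np.uint8)
    k,l,st,ce=cv2.connectedComponentsWithStats(g)
    seed=(320,155) if n=='top' else (255,180)
    lab=l[seed[1],seed[0]]; print(n,'jig comp',lab,st[lab])
    ys,xs=np.where(l==lab); W=ray(n,np.c_[xs,ys],.012)[:,:2]
    # rail: bin across direction
    d=np.array([-.143,.99]);  # initial
    if n=='top':
        r=ray(n,T((103,75),(720,165)),.012)[:,:2]; d0=(r[0]-r[1]); d0/=np.linalg.norm(d0)
    for it in range(3):
        nrm=np.array([d0[1],-d0[0]]); s=W@d0; t=W@nrm
        b=np.round(s/.005); pts=[]
        for q in np.unique(b):
            mm=b==q
            if mm.sum()>3: pts.append((q*.005,t[mm].max()))
        pts=np.array(pts); lo,hi=s.min()+.02,s.max()-.02
        pts=pts[(pts[:,0]>lo)&(pts[:,0]<hi)]
        f=np.polyfit(pts[:,0],pts[:,1],1); res=pts[:,1]-np.polyval(f,pts[:,0]); 
        pts=pts[abs(res)<.004]; f=np.polyfit(pts[:,0],pts[:,1],1)
        dn=d0+nrm*f[0]; d0=dn/np.linalg.norm(dn)
    print('jig +y dir',d0,'angle',np.degrees(np.arctan2(-d0[0],d0[1])),'s range',(W@d0).min(),(W@d0).max(),'tmax',f)
    # bar top
    seed=(205,210) if n=='top' else (240,285)
    g=((p[:,:,2]-p[:,:,0]>4)&(p.max(2)>130)).astype(np.uint8); g=cv2.morphologyEx(g,cv2.MORPH_CLOSE,np.ones((3,3)))
    k,l,st,ce=cv2.connectedComponentsWithStats(g); lab=l[seed[1],seed[0]]; print('bar comp',lab,st[lab])
    ys,xs=np.where(l==lab); W=ray(n,np.c_[xs,ys],.026)[:,:2].astype(np.float32)
    c,sz,an=cv2.minAreaRect(W*1000); print('bar',c,sz,an)
show('post top T',ray('top',T((582,318)),.036)); show('post S',ray('scene',S((271,71)),.036))
show('rail back T',ray('top',T((103,75),(720,165)),.012)); show('inner T',ray('top',T((280,155),(650,210)),.012))
show('inner corner arm/pad',ray('top',T((645,212),(280,157)),.012))
show('pad front T z25',ray('top',T((232,248),(265,252)),.025))
show('plunger nose T z28',ray('top',T((222,247),(168,342)),.028))
show('holes T',ray('top',[(174+(540-360)/5,176+104/5),(174+(437-360)/5,176+288/5)],.026))
show('holes S',ray('scene',S((74,385),(152,493)),.026))
show('rail corners S',ray('scene',S((25,202),(235,22)),.012))
show('jar',ray('top',[(369,250)],.056));show('timer',ray('top',[(264,244)],.062));show('bottle',ray('top',[(204,156)],.12))
E
```

```text
top jig comp 110 [ 263  143  113   53 1744]
jig +y dir [0.17543332 0.98449132] angle -10.103875593685595 s range -0.12033258847287318 0.2058896951530518 tmax [0.00112597 0.6563653 ]
bar comp 17 [181 184  39  61 546]
bar (471.8293151855469, 289.4856262207031) (24.585098266601562, 193.97174072265625) 59.90020751953125
scene jig comp 0 [     0      0    560    420 218418]
jig +y dir [0.88202265 0.47120701] angle -61.887325112858385 s range -1.2707781962811857 2.028692193267568 tmax [0.07706767 1.77848067]
bar comp 13 [219 257  48  61 681]
bar (470.9132385253906, 288.6910705566406) (24.429384231567383, 195.65390014648438) 59.97117233276367
post top T [[545.9, -154.1, 36.0]]
post S [[544.0, -158.7, 36.0]]
rail back T [[682.9, 87.7, 12.0], [627.6, -233.2, 12.0]]
inner T [[638.3, -3.6, 12.0], [604.8, -195.7, 12.0]]
inner corner arm/pad [[603.8, -193.0, 12.0], [637.3, -3.6, 12.0]]
pad front T z25 [[587.9, 23.1, 25.0], [585.4, 6.2, 25.0]]
plunger nose T z28 [[588.1, 28.4, 28.0], [539.6, 57.3, 28.0]]
holes T [[523.6, 259.2, 26.0], [417.9, 320.1, 26.0]]
holes S [[524.4, 256.5, 26.0], [418.9, 317.3, 26.0]]
rail corners S [[678.8, 88.6, 12.0], [623.2, -238.7, 12.0]]
jar [[357.9, -193.0, 56.0]]
timer [[382.3, 103.7, 62.0]]
bottle [[626.0, 260.8, 120.0]]
```

```bash
cat >> h.py <<'E'
from scipy.spatial.transform import Rotation as Ro
def tool():
    from plant import state
    s=state(); q=s['tool_rot']; return s,Ro.from_quat([q[1],q[2],q[3],q[0]])
def go(p,yaw):
    "units of shift and turn to TCP p (m), tool x at world yaw (deg), tool z down"
    s,R=tool(); G=Ro.from_matrix(np.c_[[np.cos(np.radians(yaw)),np.sin(np.radians(yaw)),0],[np.sin(np.radians(yaw)),-np.cos(np.radians(yaw)),0],[0,0,-1]])
    print('shift',np.round(R.inv().apply(np.array(p)-s['tool_pos'])/.025,2).tolist(),'turn',np.round(np.degrees((R.inv()*G).as_rotvec())/8,2).tolist())
def rep():
    s,R=tool(); x=R.apply([1,0,0]); z=R.apply([0,0,1])
    print('t',round(s['time'],2),'pos',np.round(s['tool_pos']*1000,1),'yaw',round(np.degrees(np.arctan2(x[1],x[0])),2),'z',np.round(z,3),'F',np.round(s['contact_force'],2),'M',np.round(s['ft_torque'],2),'w',round(s['gripper_width'],3),'g',round(s['grasp_force'],1))
E
python3 - <<'E'
from h import *
rep(); go([.45,-.15,.19],85); go([.4715,.289,.08],150)
E
```

```text
t 0.1 pos [ 250.5 -571.9  192.1] yaw 23.65 z [-0.001  0.002 -1.   ] F [0.1  0.03 0.92] M [-0.01  0.02  0.06] w 1.003 g 0.0
shift [14.08, -12.26, 0.11] turn [-0.01, -0.01, -7.67]
shift [21.91, -27.99, 4.54] turn [-0.01, -0.02, -15.79]
```

Request:
jog_arm([
  [[14.1, -12.3, 0.1], [0, 0, -7.7], 60],
  [[14.1, -12.3, 0.1], [0, 0, -7.7], 60],
  [[14.1, -12.3, 0.1], [0, 0, -7.7], 60],
  [[14.1, -12.3, 0.1], [0, 0, -7.7], 60],
  [[14.1, -12.3, 0.1], [0, 0, -7.7], 60],
  [[14.1, -12.3, 0.1], [0, 0, -7.7], 60],
  [[14.1, -12.3, 0.1], [0, 0, -7.7], 60],
  [[14.1, -12.3, 0.1], [0, 0, -7.7], 60],
])

```text
time: 1.1
tool_pos: [0.4507, -0.1466, 0.1903]
tool_rot: [-0.0, 0.735, 0.678, 0.0]
contact_force: [-0.6, -0.4, 0.8]
gripper_width: 0.596
grasp_force: 0.0
```

```bash
python3 -c "
from h import *
rep(); go([.4715,.289,.08],150)"
```

```text
t 1.1 pos [ 450.7 -146.6  190.3] yaw 85.42 z [-0.     0.001 -1.   ] F [-0.57 -0.4   0.76] M [-0.02  0.04 -0.05] w 0.596 g 0.0
shift [17.43, -0.56, 4.42] turn [0.0, -0.0, -8.07]
```

Request:
jog_arm([
  [[17.4, -0.56, 1.0], [0, 0, -8.07], 60],
  [[17.4, -0.56, 1.0], [0, 0, -8.07], 60],
  [[17.4, -0.56, 1.0], [0, 0, -8.07], 60],
  [[17.4, -0.56, 1.0], [0, 0, -8.07], 60],
  [[17.4, -0.56, 4.4], [0, 0, -8.07], 60],
  [[17.4, -0.56, 4.4], [0, 0, -8.07], 60],
  [[17.4, -0.56, 4.4], [0, 0, -8.07], 60],
  [[17.4, -0.56, 4.4], [0, 0, -8.07], 60],
])

```text
time: 2.1
tool_pos: [0.4701, 0.287, 0.0778]
tool_rot: [-0.002, 0.259, 0.966, -0.001]
contact_force: [0.8, -0.0, 0.2]
gripper_width: 0.599
grasp_force: 0.0
```

```bash
python3 - <<'E'
from h import *
from plant import *
rep(); go([.4715,.289,.004],150)
p,d=grab_frame('top'); s,_=grab_frame('scene')
T=proj('top',[.4715,.289,.02])[0].astype(int); S=proj('scene',[.4715,.289,.02])[0].astype(int)
c=lambda i,q:cv2.resize(i[q[1]-45:q[1]+45,q[0]-45:q[0]+45,::-1],(400,400),interpolation=2)
cv2.imwrite('pics/c.png',np.hstack([c(p,T),c(s,S)]))
E
```

```text
t 2.1 pos [470.1 287.   77.8] yaw 149.99 z [-0.004 -0.002 -1.   ] F [ 0.83 -0.02  0.2 ] M [-0.   -0.01 -0.01] w 0.599 g 0.0
shift [-0.02, 0.11, 2.95] turn [-0.03, -0.02, -0.0]
```

View pics/c.png

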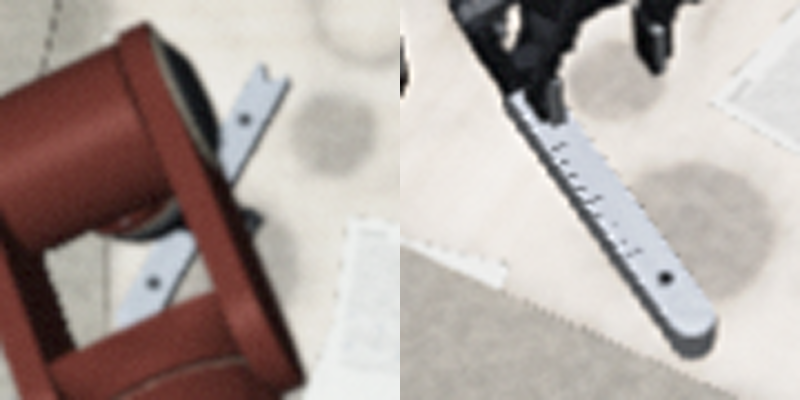

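The fingers straddle the bar (left crop around (200,200)) and are well above it, so the descent is clear.

Request:
jog_arm([
  [[0, 0.1, 1.5], [0, 0, 0], 60],
  [[0, 0.1, 2.0], [0, 0, 0], 60],
  [[0, 0.1, 2.5], [0, 0, 0], 60],
  [[0, 0.1, 2.9], [0, 0, 0], 60],
  [[0, 0.1, 2.9], [0, 0, 0], 60],
])

```text
time: 2.82
tool_pos: [0.4734, 0.287, 0.0079]
tool_rot: [-0.0, 0.261, 0.965, -0.0]
contact_force: [0.5, 0.6, 1.2]
gripper_width: 0.6
grasp_force: 0.0
```

```bash
python3 -c "
from h import *
rep()"
```

```text
t 2.83 pos [473.4 287.    7.9] yaw 149.79 z [-0.001 -0.    -1.   ] F [0.53 0.65 1.15] M [-0.03  0.02  0.06] w 0.6 g 0.0
```

Request:
jog_arm([
  [[0, 0, 0.12], [0, 0, 0], 60],
  [[0, 0, 0.12], [0, 0, 0], 15],
  [[0, 0, 0.12], [0, 0, 0], 15],
  [[0, 0, 0.12], [0, 0, 0], 15],
  [[0, 0, 0.12], [0, 0, 0], 15],
  [[0, 0, 0.12], [0, 0, 0], 15],
])

```text
time: 3.58
tool_pos: [0.4736, 0.2874, 0.0052]
tool_rot: [0.0, 0.26, 0.966, 0.0]
contact_force: [-0.3, -0.7, -0.7]
gripper_width: 0.15
grasp_force: 0.0
```

```bash
python3 -c "
from h import *
rep()"
```

```text
t 3.58 pos [473.6 287.4   5.2] yaw 149.81 z [ 0.  0. -1.] F [-0.35 -0.65 -0.69] M [0.03 0.01 0.02] w 0.15 g 0.0
```

```bash
python3 - <<'E'
from h import *
from plant import *
rep()
s,_=grab_frame('scene')
S=proj('scene',[.4715,.289,.02])[0].astype(int)
cv2.imwrite('pics/d.png',cv2.resize(s[S[1]-50:S[1]+50,S[0]-60:S[0]+60,::-1],None,fx=5,fy=5,interpolation=2))
E
```

```text
t 3.58 pos [473.6 287.4   5.2] yaw 149.81 z [ 0.  0. -1.] F [-0.35 -0.65 -0.69] M [0.03 0.01 0.02] w 0.15 g 0.0
```

View pics/d.png

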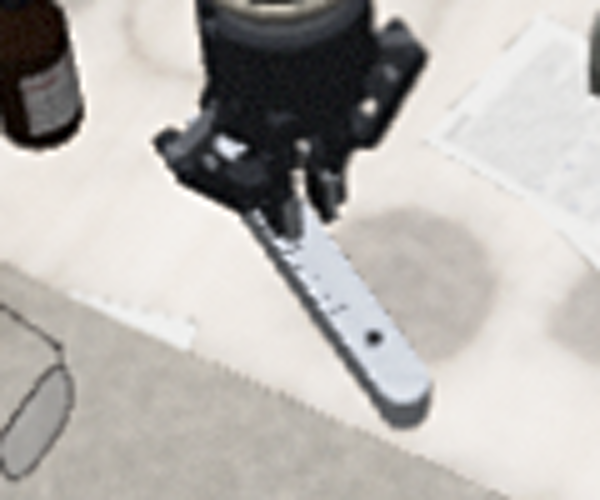

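The left fingertip at (290,235) covers the bar's top face and the second finger is at (330,200), so the fingers look as if they are above the bar. I'll check this against the depth image.

```bash
python3 - <<'E'
from h import *
from plant import *
s,d=grab_frame('scene')
c=camera_params('scene');R=cv2.Rodrigues(c['rvec'])[0];print('cam',-R.T@c['tvec'])
S=proj('scene',[.4715,.289,.02])[0].astype(int)
def w(u,v):
    n=cv2.undistortPoints(np.array([[[u,v]]],float),K(c),c['dist'])[0,0]; return R.T@(np.r_[n,1]*d[v,u]-c['tvec'])
for q in [(290,235),(290,215),(295,190),(330,210),(330,190),(372,338),(320,280),(265,235)]:
    u,v=S[0]-60+q[0]//5,S[1]-50+q[1]//5; print(q,np.round(w(u,v)*1000),s[v,u])
E
```

```text
cam [0.12359315 0.80545897 0.93922777]
(290, 235) [470. 301.  51.] [85 86 89]
(290, 215) [469. 300.  67.] [81 83 86]
(295, 190) [469. 296.  81.] [164 157 152]
(330, 210) [459. 282.  54.] [71 73 75]
(330, 190) [460. 280.  68.] [77 77 82]
(372, 338) [420. 317.  25.] [27 30 34]
(320, 280) [454. 303.  27.] [209 213 222]
(265, 235) [493. 288.  19.] [106 109 114]
```

```bash
python3 - <<'E'
from h import *
from plant import *
rep(); print(np.round(state()['joint_pos'],4))
for n in('scene','top'):
    s,d=grab_frame(n); c=camera_params(n);R=cv2.Rodrigues(c['rvec'])[0]
    v,u=np.where(d>0); k=cv2.undistortPoints(np.c_[u,v].astype(float).reshape(-1,1,2),K(c),c['dist']).reshape(-1,2)
    P=(np.c_[k,np.ones(len(k))]*d[v,u][:,None]-c['tvec'])@R
    m=(abs(P[:,0]-.4715)<.06)&(abs(P[:,1]-.289)<.06)&(P[:,2]>.030)&(s[v,u].max(1)<130)
    for a in np.arange(.03,.15,.008):
        q=P[m&(P[:,2]>=a)&(P[:,2]<a+.008)]
        if len(q): print(n,round(a*1000),len(q),np.round(q[:,:2].min(0)*1000),np.round(q[:,:2].max(0)*1000))
E
```

```text
t 3.67 pos [473.6 287.4   5.2] yaw 149.81 z [ 0.  0. -1.] F [-0.22  0.09  0.24] M [0.02 0.06 0.  ] w 0.153 g 0.0
[ 0.4111  0.0794  1.9194  0.      1.1427 -0.6327]
scene 38 3 [466. 275.] [477. 281.]
scene 46 18 [458. 274.] [484. 304.]
scene 54 28 [459. 273.] [486. 305.]
scene 62 32 [457. 272.] [485. 306.]
scene 70 31 [457. 273.] [481. 306.]
scene 78 23 [456. 272.] [477. 307.]
scene 86 54 [445. 262.] [493. 323.]
scene 94 102 [444. 245.] [496. 328.]
scene 102 47 [439. 249.] [499. 333.]
scene 110 77 [439. 248.] [490. 335.]
scene 118 80 [434. 243.] [493. 340.]
scene 126 92 [433. 241.] [494. 342.]
scene 134 157 [432. 230.] [514. 346.]
scene 142 104 [437. 232.] [507. 343.]
top 30 1 [419. 320.] [419. 320.]
top 126 2 [455. 234.] [458. 240.]
top 134 9 [444. 230.] [454. 236.]
top 142 1 [449. 233.] [449. 233.]
```

The depth image puts the fingertips at about z = 46 mm, while the state reports 5 mm. The reported TCP is about 40 mm too low, so the fingers closed above the bar. I'll reopen and descend in steps, watching force and depth.

Request:
jog_arm([
  [[0, 0, 0], [0, 0, 0], 60],
  [[0, 0, 0], [0, 0, 0], 60],
  [[0, 0, 0], [0, 0, 0], 60],
  [[0, 0, 0.4], [0, 0, 0], 60],
  [[0, 0, 0.8], [0, 0, 0], 60],
  [[0, 0, 0.8], [0, 0, 0], 60],
  [[0, 0, 0.8], [0, 0, 0], 60],
])

```text
time: 4.65
tool_pos: [0.4735, 0.2874, -0.015]
tool_rot: [-0.0, 0.26, 0.965, -0.0]
contact_force: [0.5, 0.2, -0.0]
gripper_width: 0.597
grasp_force: 0.0
```

```bash
cat >> h.py <<'E'
def cloud(n):
    from plant import grab_frame
    s,d=grab_frame(n); c=camera_params(n);R=cv2.Rodrigues(c['rvec'])[0]
    v,u=np.where(d>0); k=cv2.undistortPoints(np.c_[u,v].astype(float).reshape(-1,1,2),K(c),c['dist']).reshape(-1,2)
    return s,d,s[v,u].astype(int),(np.c_[k,np.ones(len(k))]*d[v,u][:,None]-c['tvec'])@R
E
python3 - <<'E'
from h import *
rep(); s,d,C,P=cloud('scene')
m=(abs(P[:,0]-.4715)<.07)&(abs(P[:,1]-.289)<.07)&(C.max(1)<105)
for a in np.arange(.002,.06,.006):
    q=P[m&(P[:,2]>=a)&(P[:,2]<a+.006)]
    if len(q): print(round(a*1000),len(q),np.round(q[:,:2].min(0)*1000),np.round(q[:,:2].max(0)*1000))
E
```

```text
t 4.65 pos [473.5 287.4 -15. ] yaw 149.81 z [-0. -0. -1.] F [ 0.5   0.15 -0.02] M [-0.04  0.05  0.02] w 0.597 g 0.0
2 7 [411. 260.] [539. 335.]
8 23 [403. 296.] [480. 339.]
14 26 [403. 263.] [536. 340.]
20 4 [409. 290.] [492. 338.]
26 7 [418. 260.] [464. 320.]
32 14 [450. 258.] [494. 320.]
38 17 [449. 257.] [497. 321.]
44 26 [448. 255.] [496. 321.]
50 25 [449. 257.] [495. 321.]
56 17 [448. 257.] [490. 321.]
```

Request:
jog_arm([
  [[0, 0, 0.4], [0, 0, 0], 60],
  [[0, 0, 0.7], [0, 0, 0], 60],
  [[0, 0, 0.8], [0, 0, 0], 60],
  [[0, 0, 0.8], [0, 0, 0], 60],
])

```text
time: 5.2
tool_pos: [0.4733, 0.2873, -0.0352]
tool_rot: [-0.0, 0.26, 0.966, -0.0]
contact_force: [0.5, -0.6, -0.8]
gripper_width: 0.603
grasp_force: 0.0
```

Request:
jog_arm([
  [[0, 0, 0], [0, 0, 0], 10],
  [[0, 0, 0], [0, 0, 0], 10],
  [[0, 0, 0], [0, 0, 0], 10],
  [[0, 0, 0], [0, 0, 0], 10],
  [[0, 0, 0], [0, 0, 0], 10],
])

```text
time: 5.82
tool_pos: [0.4742, 0.2877, -0.0341]
tool_rot: [0.0, 0.26, 0.965, 0.0]
contact_force: [-0.2, 0.8, 4.5]
gripper_width: 0.272
grasp_force: 60.2
```

```bash
python3 - <<'E'
from h import *
rep(); s,d,C,P=cloud('scene')
m=(abs(P[:,0]-.4715)<.07)&(abs(P[:,1]-.289)<.07)&(C.max(1)<105)
for a in np.arange(.002,.06,.006):
    q=P[m&(P[:,2]>=a)&(P[:,2]<a+.006)]
    if len(q): print(round(a*1000),len(q),np.round(q[:,:2].min(0)*1000),np.round(q[:,:2].max(0)*1000))
E
```

```text
t 5.83 pos [474.2 287.7 -34.1] yaw 149.81 z [ 0.001  0.001 -1.   ] F [-0.18  0.77  4.52] M [ 0.05  0.04 -0.01] w 0.272 g 60.2
2 6 [408. 265.] [530. 336.]
8 30 [403. 268.] [524. 339.]
14 26 [406. 269.] [516. 339.]
20 13 [413. 269.] [483. 335.]
26 28 [417. 269.] [488. 319.]
32 12 [456. 271.] [483. 310.]
38 18 [455. 269.] [480. 309.]
44 19 [451. 259.] [482. 315.]
50 43 [444. 257.] [494. 324.]
56 76 [443. 241.] [498. 328.]
```

Request:
jog_arm([
  [[0, 0, 0], [0, 0, 0], 40],
  [[0, 0, -0.1], [0, 0, 0], 40],
  [[0, 0, -0.1], [0, 0, 0], 40],
  [[0, 0, -0.1], [0, 0, 0], 10],
  [[0, 0, -0.1], [0, 0, 0], 10],
  [[0, 0, -0.1], [0, 0, 0], 10],
  [[0, 0, -0.1], [0, 0, 0], 10],
])

```text
time: 6.75
tool_pos: [0.4737, 0.2876, -0.0322]
tool_rot: [0.0, 0.26, 0.965, 0.0]
contact_force: [-0.0, 0.4, 1.1]
gripper_width: 0.27
grasp_force: 61.2
```

```bash
python3 -c "
from h import *
rep()"
```

```text
t 6.75 pos [473.7 287.6 -32.2] yaw 149.81 z [ 0.  0. -1.] F [-0.04  0.4   1.1 ] M [ 0.13 -0.08 -0.03] w 0.27 g 61.2
```

```bash
python3 -c "
from h import *
go([.4731,-.0537,.060],125.1)"
```

```text
shift [-6.84, -11.81, -3.69] turn [0.0, 0.0, 3.09]
```

Request:
jog_arm([
  [[0, 0, -1.8], [0, 0, 0], 10],
  [[0, 0, -3.7], [0, 0, 0], 10],
  [[-1.0, -1.6, -3.7], [0, 0, 0.5], 10],
  [[-2.2, -3.8, -3.7], [0, 0, 1.0], 10],
  [[-3.5, -6.0, -3.7], [0, 0, 1.6], 10],
  [[-4.7, -8.1, -3.7], [0, 0, 2.2], 10],
  [[-5.9, -10.2, -3.7], [0, 0, 2.7], 10],
  [[-6.84, -11.8, -3.7], [0, 0, 3.09], 10],
])

```text
time: 7.75
tool_pos: [0.4715, -0.0556, 0.059]
tool_rot: [-0.001, 0.462, 0.887, -0.0]
contact_force: [0.4, -0.0, -3.4]
gripper_width: 0.264
grasp_force: 60.6
```

Request:
jog_arm([
  [[0, 0, 0], [0, 0, 0], 10],
  [[0, 0, 0], [0, 0, 0], 10],
])

```text
time: 8.0
tool_pos: [0.472, -0.0532, 0.0591]
tool_rot: [-0.001, 0.461, 0.887, -0.0]
contact_force: [0.1, 0.2, -3.8]
gripper_width: 0.265
grasp_force: 60.7
```

```bash
python3 - <<'E'
from h import *
rep(); out=[]
s,d,C,P=cloud('scene'); c=s.copy()
t,dt,Ct,Pt=cloud('top')
cv2.imwrite('pics/e.png',np.hstack([cv2.resize(t[130:270,240:400,::-1],(460,402),interpolation=2),cv2.resize(s[130:270,200:320,::-1],(340,402),interpolation=2)]))
go([.4731,-.0537,-.0315],125.1)
E
```

```text
t 8.0 pos [472.  -53.2  59.1] yaw 125.08 z [-0.002  0.001 -1.   ] F [ 0.13  0.15 -3.78] M [-0.02 -0.01 -0.02] w 0.265 g 60.7
shift [-0.06, -0.0, 3.64] turn [-0.01, -0.01, 0.01]
```

View pics/e.png

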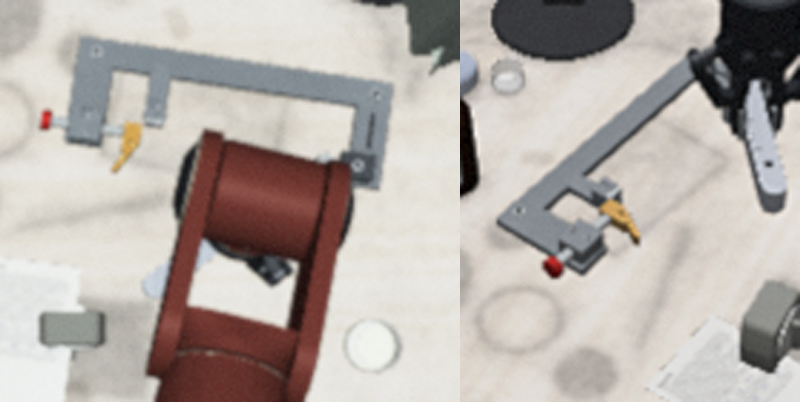

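The bar is held level, its rounded end at crop (770,200) and its hole at (769,163), clear of the plunger. I'll use the hole to get the bar's centre relative to the TCP.

```bash
python3 - <<'E'
from h import *
u=200+(769-460)*120/340; v=130+163*140/402
h=ray('scene',[(u-.3,v-.3)],.1173)[0]*1000
a=np.radians(125.1); print('hole',h,'centre',h[:2]-61*np.array([np.cos(a),np.sin(a)]))
# bar top colour fit
s,d,C,P=cloud('scene')
m=(abs(P[:,0]-.43)<.09)&(abs(P[:,1]+.0)<.06)&(abs(P[:,2]-.117)<.006)&(C.min(1)>130)
q=P[m]; print(len(q),q.mean(0),np.round(cv2.minAreaRect((q[:,:2]*1000).astype(np.float32)),1) if 0 else cv2.minAreaRect((q[:,:2]*1000).astype(np.float32)))
ax=np.array([np.cos(a),np.sin(a)]); s_=q[:,:2]@ax; print('tip s',s_.max()*1000,'tcp s',(np.array([.472,-.0532])@ax)*1000, 'lateral bar',np.median(q[:,:2]@np.array([-ax[1],ax[0]]))*1000,'tcp',np.array([.472,-.0532])@np.array([-ax[1],ax[0]])*1000)
E
```

```text
hole [435.55058889  -5.71627616 117.3       ] centre [470.62590926 -55.62340892]
260 [ 0.44328377 -0.01428131  0.1185376 ] ((444.7564697265625, -17.00537872314453), (23.911792755126953, 111.09959411621094), 35.26619338989258)
tip s -214.11083714453355 tcp s -314.92804393143876 lateral bar -354.69596657930094 tcp -355.5763872159086
```

Request:
jog_arm([
  [[0, 0, 1.5], [0, 0, 0], 10],
  [[0, 0, 3.0], [0, 0, 0], 10],
  [[0, 0, 3.4], [0, 0, 0], 10],
  [[0, 0, 3.6], [0, 0, 0], 10],
  [[0, 0, 3.6], [0, 0, 0], 10],
])

```text
time: 8.78
tool_pos: [0.4741, -0.0536, -0.0287]
tool_rot: [0.001, 0.461, 0.888, 0.0]
contact_force: [-1.3, -0.1, -3.8]
gripper_width: 0.265
grasp_force: 60.6
```

```bash
python3 -c "
from h import *
rep()
a=np.radians(125.1); go(np.array([.545,-.156,-.032])+.100*np.array([np.cos(a),np.sin(a),0]),125.1)"
```

```text
t 8.78 pos [474.1 -53.6 -28.7] yaw 125.13 z [ 0.002 -0.    -1.   ] F [-1.33 -0.05 -3.84] M [ 0.01 -0.01  0.01] w 0.265 g 60.6
shift [-0.98, -0.04, 0.13] turn [0.01, 0.01, 0.0]
```

Request:
jog_arm([
  [[-0.2, 0, 0.13], [0, 0, 0], 10],
  [[-0.5, 0, 0.13], [0, 0, 0], 10],
  [[-0.7, 0, 0.13], [0, 0, 0], 10],
  [[-0.75, 0, 0.13], [0, 0, 0], 10],
  [[-0.75, 0, 0.13], [0, 0, 0], 10],
  [[-0.75, 0, 0.13], [0, 0, 0], 10],
])

```text
time: 9.52
tool_pos: [0.4845, -0.069, -0.0322]
tool_rot: [0.0, 0.461, 0.887, 0.0]
contact_force: [-2.1, 2.9, 5.1]
gripper_width: 0.266
grasp_force: 61.9
```

```bash
python3 -c "
from h import *
rep()"
```

```text
t 9.53 pos [484.5 -69.  -32.2] yaw 125.08 z [ 0.001 -0.    -1.   ] F [-2.12  2.9   5.12] M [ 0.39  0.44 -0.08] w 0.266 g 61.9
```

Request:
jog_arm([
  [[0, 0, -0.04], [0, 0, 0], 10],
  [[0, 0, -0.04], [0, 0, 0], 10],
  [[0, 0, -0.04], [0, 0, 0], 10],
])

```text
time: 9.9
tool_pos: [0.4839, -0.0692, -0.0322]
tool_rot: [0.0, 0.461, 0.887, -0.0]
contact_force: [0.9, -0.1, -1.9]
gripper_width: 0.266
grasp_force: 61.0
```

```bash
cat >> h.py <<'E'
def rb(P=None):
    s,R=tool(); x=R.apply([1,0,0]); y=R.apply([0,1,0]); F=s['contact_force']; rep()
    print('F along tool x %.1f y %.1f'%(F@x,F@y),'notch',np.round((s['tool_pos']-.1*x)[:2]*1000,1))
E
python3 -c "
from h import *
rb()"
```

```text
t 9.9 pos [483.9 -69.2 -32.2] yaw 125.1 z [ 0.    -0.001 -1.   ] F [ 0.87 -0.05 -1.9 ] M [-0.05 -0.08 -0.04] w 0.266 g 61.0
F along tool x -0.5 y 0.7 notch [ 541.4 -151. ]
```

Request:
jog_arm([
  [[-0.05, 0, 0], [0, 0, 0], 10],
  [[-0.1, 0, 0], [0, 0, 0], 10],
  [[-0.1, 0, 0], [0, 0, 0], 10],
  [[-0.1, 0, 0], [0, 0, 0], 10],
])

```text
time: 10.4
tool_pos: [0.4852, -0.071, -0.0322]
tool_rot: [0.0, 0.461, 0.887, -0.0]
contact_force: [-1.5, 0.6, -1.2]
gripper_width: 0.269
grasp_force: 61.0
```

```bash
python3 -c "
from h import *
rb()"
```

```text
t 10.4 pos [485.2 -71.  -32.2] yaw 125.1 z [-0. -0. -1.] F [-1.5   0.57 -1.16] M [0.18 0.03 0.1 ] w 0.269 g 61.0
F along tool x 1.3 y -0.9 notch [ 542.7 -152.8]
```

Request:
jog_arm([
  [[-0.04, 0, 0], [0, 0, 0], 10],
  [[-0.08, 0, 0], [0, 0, 0], 10],
  [[-0.08, 0, 0], [0, 0, 0], 10],
])

```text
time: 10.78
tool_pos: [0.4865, -0.0728, -0.0322]
tool_rot: [0.0, 0.461, 0.887, -0.0]
contact_force: [0.5, -0.2, -3.3]
gripper_width: 0.262
grasp_force: 60.9
```

```bash
python3 -c "
from h import *
rb()"
```

```text
t 10.78 pos [486.5 -72.8 -32.2] yaw 125.09 z [ 0. -0. -1.] F [ 0.49 -0.21 -3.29] M [ 0.02 -0.02  0.01] w 0.262 g 60.9
F along tool x -0.5 y 0.3 notch [ 544.  -154.7]
```

Request:
jog_arm([
  [[-0.04, 0, 0], [0, 0, 0], 10],
  [[-0.08, 0, 0], [0, 0, 0], 10],
  [[-0.08, 0, 0], [0, 0, 0], 10],
])

```text
time: 11.15
tool_pos: [0.4876, -0.0744, -0.0321]
tool_rot: [0.0, 0.461, 0.887, -0.0]
contact_force: [-0.2, -0.4, -3.1]
gripper_width: 0.267
grasp_force: 60.9
```

```bash
python3 -c "
from h import *
rb()"
```

```text
t 11.15 pos [487.6 -74.4 -32.1] yaw 125.09 z [ 0. -0. -1.] F [-0.19 -0.43 -3.07] M [-0.03 -0.01 -0.02] w 0.267 g 60.9
F along tool x -0.2 y -0.4 notch [ 545.1 -156.2]
```

Request:
jog_arm([
  [[-0.04, 0, 0], [0, 0, 0], 10],
  [[-0.08, 0, 0], [0, 0, 0], 10],
  [[-0.08, 0, 0], [0, 0, 0], 10],
])

```text
time: 11.52
tool_pos: [0.4888, -0.0759, -0.032]
tool_rot: [0.0, 0.461, 0.887, -0.0]
contact_force: [0.3, -0.9, -3.6]
gripper_width: 0.263
grasp_force: 60.9
```

```bash
python3 -c "
from h import *
rb()"
```

```text
t 11.53 pos [488.8 -75.9 -32. ] yaw 125.09 z [ 0. -0. -1.] F [ 0.29 -0.86 -3.62] M [ 0.03 -0.05  0.01] w 0.263 g 60.9
F along tool x -0.9 y -0.3 notch [ 546.3 -157.8]
```

Request:
jog_arm([
  [[-0.04, 0, 0], [0, 0, 0], 10],
  [[-0.08, 0, 0], [0, 0, 0], 10],
  [[-0.08, 0, 0], [0, 0, 0], 10],
])

```text
time: 11.9
tool_pos: [0.4888, -0.0764, -0.0322]
tool_rot: [-0.002, 0.461, 0.887, 0.0]
contact_force: [-3.0, 5.2, 0.9]
gripper_width: 0.268
grasp_force: 61.4
```

```bash
python3 -c "
from h import *
rb()"
```

```text
t 11.9 pos [488.8 -76.4 -32.2] yaw 125.08 z [-0.003  0.002 -1.   ] F [-3.02  5.19  0.93] M [ 0.73  0.54 -0.12] w 0.268 g 61.4
F along tool x 6.0 y 0.5 notch [ 546.3 -158.2]
```

The post bears: 6 N along the bar at a 45° slant. Next I'll swing about it in small, force-checked steps.

Request:
jog_arm([
  [[0.01, 0.138, -0.01], [0, 0, 0.25], 10],
  [[0.0, 0.276, -0.01], [0, 0, 0.5], 10],
  [[-0.012, 0.414, -0.01], [0, 0, 0.75], 10],
  [[-0.028, 0.551, -0.01], [0, 0, 1.0], 10],
  [[-0.028, 0.551, -0.01], [0, 0, 1.0], 10],
  [[-0.028, 0.551, -0.01], [0, 0, 1.0], 10],
])

```text
time: 12.65
tool_pos: [0.5008, -0.0697, -0.0322]
tool_rot: [-0.001, 0.522, 0.853, 0.0]
contact_force: [-2.4, 2.4, -2.7]
gripper_width: 0.264
grasp_force: 61.0
```

```bash
python3 -c "
from h import *
rb()"
```

```text
t 12.65 pos [500.8 -69.7 -32.2] yaw 117.1 z [-0.002  0.001 -1.   ] F [-2.37  2.36 -2.68] M [ 0.38  0.48 -0.26] w 0.264 g 61.0
F along tool x 3.2 y -1.0 notch [ 546.3 -158.7]
```

Request:
jog_arm([
  [[-0.012, 0.138, 0], [0, 0, 0.25], 10],
  [[-0.02, 0.276, 0], [0, 0, 0.5], 10],
  [[-0.033, 0.414, 0], [0, 0, 0.75], 10],
  [[-0.05, 0.551, 0], [0, 0, 1.0], 10],
  [[-0.05, 0.551, 0], [0, 0, 1.0], 10],
  [[-0.05, 0.551, 0], [0, 0, 1.0], 10],
])

```text
time: 13.4
tool_pos: [0.5135, -0.0643, -0.0322]
tool_rot: [-0.001, 0.58, 0.814, 0.0]
contact_force: [-3.7, 3.3, -1.0]
gripper_width: 0.26
grasp_force: 61.0
```

```bash
python3 -c "
from h import *
rb()"
```

```text
t 13.4 pos [513.5 -64.3 -32.2] yaw 109.08 z [-0.002  0.001 -1.   ] F [-3.74  3.32 -1.04] M [ 0.53  0.6  -0.32] w 0.26 g 61.0
F along tool x 4.4 y -2.5 notch [ 546.2 -158.8]
```

Request:
jog_arm([
  [[-0.002, 0.132, 0], [0, 0, 0.25], 10],
  [[-0.01, 0.268, 0], [0, 0, 0.5], 10],
  [[-0.022, 0.404, 0], [0, 0, 0.75], 10],
  [[-0.038, 0.538, 0], [0, 0, 1.0], 10],
  [[-0.038, 0.538, 0], [0, 0, 1.0], 10],
  [[-0.038, 0.538, 0], [0, 0, 1.0], 10],
])

```text
time: 14.15
tool_pos: [0.5267, -0.0608, -0.0322]
tool_rot: [-0.001, 0.635, 0.772, 0.0]
contact_force: [-3.5, 3.7, -2.1]
gripper_width: 0.265
grasp_force: 61.0
```

```bash
python3 -c "
from h import *
rb()"
```

```text
t 14.15 pos [526.7 -60.8 -32.2] yaw 101.1 z [-0.001  0.001 -1.   ] F [-3.48  3.72 -2.15] M [ 0.61  0.52 -0.3 ] w 0.265 g 61.0
F along tool x 4.3 y -2.7 notch [ 545.9 -159. ]
```

Request:
jog_arm([
  [[-0.002, 0.134, 0], [0, 0, 0.25], 10],
  [[-0.01, 0.27, 0], [0, 0, 0.5], 10],
  [[-0.022, 0.406, 0], [0, 0, 0.75], 10],
  [[-0.036, 0.54, 0], [0, 0, 1.0], 10],
  [[-0.036, 0.54, 0], [0, 0, 1.0], 10],
  [[-0.036, 0.54, 0], [0, 0, 1.0], 10],
])

```text
time: 14.9
tool_pos: [0.5403, -0.0592, -0.0321]
tool_rot: [-0.001, 0.688, 0.726, 0.0]
contact_force: [-3.4, 4.8, -3.2]
gripper_width: 0.269
grasp_force: 60.9
```

```bash
python3 -c "
from h import *
rb()"
```

```text
t 14.9 pos [540.3 -59.2 -32.1] yaw 93.12 z [-0.001  0.001 -1.   ] F [-3.4   4.82 -3.17] M [ 0.6   0.44 -0.21] w 0.269 g 60.9
F along tool x 5.0 y -3.1 notch [ 545.7 -159.1]
```

Request:
jog_arm([
  [[0.003, 0.06, 0], [0, 0, 0.125], 10],
  [[0.003, 0.128, 0], [0, 0, 0.25], 10],
  [[0.0, 0.196, 0], [0, 0, 0.375], 10],
  [[-0.002, 0.262, 0], [0, 0, 0.5], 10],
  [[-0.002, 0.262, 0], [0, 0, 0.5], 10],
  [[-0.002, 0.262, 0], [0, 0, 0.5], 10],
])

```text
time: 15.65
tool_pos: [0.5471, -0.0591, -0.0321]
tool_rot: [-0.0, 0.713, 0.701, 0.0]
contact_force: [-3.3, 5.5, -2.9]
gripper_width: 0.268
grasp_force: 60.7
```

```bash
python3 -c "
from h import *
rb()"
```

```text
t 15.65 pos [547.1 -59.1 -32.1] yaw 89.09 z [-0.     0.001 -1.   ] F [-3.28  5.46 -2.86] M [ 0.69  0.41 -0.21] w 0.268 g 60.7
F along tool x 5.4 y -3.4 notch [ 545.5 -159.1]
```

Request:
jog_arm([
  [[0.015, 0.06, 0], [0, 0, 0.125], 10],
  [[0.014, 0.126, 0], [0, 0, 0.25], 10],
  [[0.012, 0.192, 0], [0, 0, 0.375], 10],
  [[0.01, 0.257, 0], [0, 0, 0.5], 10],
  [[0.01, 0.257, 0], [0, 0, 0.5], 10],
  [[0.01, 0.257, 0], [0, 0, 0.5], 10],
])

```text
time: 16.4
tool_pos: [0.5526, -0.0594, -0.0322]
tool_rot: [-0.001, 0.736, 0.677, -0.001]
contact_force: [-5.7, 2.8, -1.3]
gripper_width: 0.267
grasp_force: 61.2
```

```bash
python3 -c "
from h import *
rb()"
```

```text
t 16.4 pos [552.6 -59.4 -32.2] yaw 85.25 z [-0.003 -0.001 -1.   ] F [-5.73  2.81 -1.27] M [0.56 0.89 0.59] w 0.267 g 61.2
F along tool x 2.3 y -5.9 notch [ 544.3 -159.1]
```

Request:
jog_arm([
  [[-0.005, 0.07, 0], [0, 0, 0.125], 10],
  [[-0.008, 0.14, 0], [0, 0, 0.25], 10],
  [[-0.01, 0.205, 0], [0, 0, 0.375], 10],
  [[-0.012, 0.205, 0], [0, 0, 0.375], 10],
  [[-0.012, 0.205, 0], [0, 0, 0.375], 10],
])

```text
time: 17.02
tool_pos: [0.5588, -0.0601, -0.0321]
tool_rot: [-0.0, 0.754, 0.657, -0.0]
contact_force: [-1.8, 2.5, -5.2]
gripper_width: 0.266
grasp_force: 60.5
```

```bash
python3 -c "
from h import *
rb()"
```

```text
t 17.02 pos [558.8 -60.1 -32.1] yaw 82.09 z [-0.  0. -1.] F [-1.76  2.52 -5.22] M [0.51 0.35 0.05] w 0.266 g 60.5
F along tool x 2.3 y -2.1 notch [ 545.  -159.1]
```

Request:
jog_arm([
  [[-0.005, 0.035, 0], [0, 0, 0.0625], 10],
  [[-0.006, 0.07, 0], [0, 0, 0.125], 10],
  [[-0.006, 0.07, 0], [0, 0, 0.125], 10],
  [[-0.006, 0.07, 0], [0, 0, 0.125], 10],
])

```text
time: 17.52
tool_pos: [0.5605, -0.0603, -0.0319]
tool_rot: [-0.0, 0.76, 0.65, 0.0]
contact_force: [-2.7, 3.3, -5.3]
gripper_width: 0.265
grasp_force: 60.5
```

```bash
python3 -c "
from h import *
rb()"
```

```text
t 17.52 pos [560.5 -60.3 -31.9] yaw 81.07 z [-0.  0. -1.] F [-2.74  3.33 -5.34] M [0.75 0.41 0.  ] w 0.265 g 60.5
F along tool x 2.9 y -3.2 notch [ 545.  -159.1]
```

Request:
jog_arm([
  [[-0.002, 0.035, 0.005], [0, 0, 0.0625], 10],
  [[-0.002, 0.07, 0.01], [0, 0, 0.125], 10],
  [[-0.002, 0.07, 0.01], [0, 0, 0.125], 10],
  [[-0.002, 0.07, 0.01], [0, 0, 0.125], 10],
])

```text
time: 18.02
tool_pos: [0.5623, -0.0606, -0.032]
tool_rot: [-0.0, 0.766, 0.643, 0.0]
contact_force: [-2.8, 4.8, -3.3]
gripper_width: 0.266
grasp_force: 60.7
```

```bash
python3 - <<'E'
from h import *
rb(); s,d,C,P=cloud('scene'); t,_,_,_=cloud('top')
c=proj('scene',[.577,.02,.025])[0].astype(int); e=proj('top',[.577,.02,.025])[0].astype(int)
cv2.imwrite('pics/f.png',np.hstack([cv2.resize(s[c[1]-40:c[1]+50,c[0]-30:c[0]+60,::-1],(400,400),interpolation=2),cv2.resize(t[e[1]-45:e[1]+45,e[0]-30:e[0]+60,::-1],(400,400),interpolation=2)]))
E
```

```text
t 18.02 pos [562.3 -60.6 -32. ] yaw 80.07 z [-0.  0. -1.] F [-2.79  4.79 -3.26] M [ 0.77  0.51 -0.02] w 0.266 g 60.7
F along tool x 4.2 y -3.6 notch [ 545.  -159.1]
```

View pics/f.png

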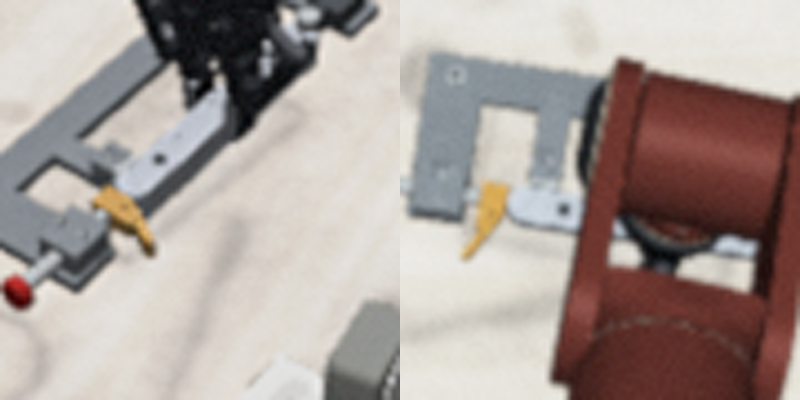

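The bar's tip is past the ramp and on the plunger's flat at about (110,195). Its back is at or very near the pad (left crop around (112,155)), so I'll creep the last bit until the pad bears.

Request:
jog_arm([
  [[0.005, 0.02, 0], [0, 0, 0.035], 10],
  [[0.008, 0.035, 0], [0, 0, 0.0625], 10],
  [[0.008, 0.035, 0], [0, 0, 0.0625], 10],
])

```text
time: 18.5
tool_pos: [0.5626, -0.0607, -0.032]
tool_rot: [-0.0, 0.768, 0.64, -0.001]
contact_force: [-5.1, 3.7, -1.5]
gripper_width: 0.267
grasp_force: 60.9
```

```bash
python3 -c "
from h import *
rb()"
```

```text
t 18.5 pos [562.6 -60.7 -32. ] yaw 79.64 z [-0.002 -0.    -1.   ] F [-5.06  3.72 -1.46] M [0.75 0.78 0.21] w 0.267 g 60.9
F along tool x 2.7 y -5.6 notch [ 544.6 -159. ]
```

Request:
jog_arm([
  [[0, 0.015, 0], [0, 0, 0.03], 10],
  [[0, 0.015, 0], [0, 0, 0.045], 10],
  [[0, 0.015, 0], [0, 0, 0.045], 10],
])

```text
time: 18.88
tool_pos: [0.5626, -0.0607, -0.032]
tool_rot: [-0.001, 0.77, 0.638, -0.001]
contact_force: [-5.5, 4.3, -1.2]
gripper_width: 0.267
grasp_force: 61.2
```

```bash
python3 -c "
from h import *
rb()"
```

```text
t 18.88 pos [562.6 -60.7 -32. ] yaw 79.36 z [-0.002 -0.    -1.   ] F [-5.5   4.34 -1.22] M [0.76 0.99 0.65] w 0.267 g 61.2
F along tool x 3.2 y -6.2 notch [ 544.1 -159. ]
```

The pad bears: the bar has stopped advancing and only the moment is growing. I'll ease off the twist, release and retreat straight up.

Request:
jog_arm([
  [[0.005, -0.005, 0], [0, 0, -0.035], 10],
  [[0.005, -0.005, 0], [0, 0, -0.035], 35],
  [[0.005, -0.005, 0], [0, 0, -0.035], 50],
  [[0.005, -0.005, 0], [0, 0, -0.035], 55],
  [[0.005, -0.005, 0], [0, 0, -0.035], 55],
  [[0.005, -0.005, 0], [0, 0, -0.035], 55],
])

```text
time: 19.62
tool_pos: [0.5637, -0.0608, -0.0319]
tool_rot: [0.0, 0.769, 0.639, 0.0]
contact_force: [-0.4, 0.0, -0.7]
gripper_width: 0.549
grasp_force: 0.0
```

```bash
python3 -c "
from h import *
rb()"
```

```text
t 19.62 pos [563.7 -60.8 -31.9] yaw 79.51 z [ 0. -0. -1.] F [-0.39  0.02 -0.68] M [0.04 0.04 0.04] w 0.549 g 0.0
F along tool x -0.1 y -0.4 notch [ 545.5 -159.1]
```

Request:
jog_arm([
  [[0, 0, -0.6], [0, 0, 0], 55],
  [[0, 0, -2], [0, 0, 0], 55],
  [[0, 0, -4], [0, 0, 0], 55],
  [[0, 0, -6], [0, 0, 0], 55],
  [[0, 0, -6.5], [0, 0, 0], 55],
  [[-2.5, -4.5, -6.5], [0, 0, 0], 55],
  [[-5, -6, -6.5], [0, 0, 0], 55],
  [[-7, -6, -6.5], [0, 0, 0], 55],
])

```text
time: 20.62
tool_pos: [0.4126, -0.1652, 0.1297]
tool_rot: [-0.0, 0.768, 0.64, -0.0]
contact_force: [0.5, -0.9, 0.6]
gripper_width: 0.548
grasp_force: 0.0
```

Request:
jog_arm([
  [[-6, 0, 0], [0, 0, 0], 55],
  [[-6, 0, 0], [0, 0, 0], 55],
  [[-6, 0, 0], [0, 0, 0], 55],
  [[-6, 0, 0], [0, 0, 0], 55],
])

```text
time: 21.12
tool_pos: [0.3864, -0.3139, 0.13]
tool_rot: [-0.001, 0.77, 0.638, 0.0]
contact_force: [0.5, 0.6, -0.9]
gripper_width: 0.55
grasp_force: 0.0
```

```bash
python3 - <<'E'
from h import *
rb(); s,d,C,P=cloud('scene'); t,_,_,_=cloud('top')
cv2.imwrite('pics/g.png',np.hstack([cv2.resize(s[140:240,205:315,::-1],(400,364),interpolation=2),cv2.resize(t[130:220,260:385,::-1],(400,288),interpolation=2) if 0 else cv2.copyMakeBorder(cv2.resize(t[130:220,260:385,::-1],(400,288),interpolation=2),0,76,0,0,0)]))
for n,p in(('scene',s),('top',t)):
    p=p.astype(int); g=((p[:,:,2]-p[:,:,0]>4)&(p.max(2)>175)).astype(np.uint8)
    k,l,st,ce=cv2.connectedComponentsWithStats(g)
    for i in range(1,k):
        if 200<st[i,4]<1200:
            ys,xs=np.where(l==i); W=ray(n,np.c_[xs,ys],.026)[:,:2]*1000
            if abs(W.mean(0)-[562,-60]).max()<40: print(n,cv2.minAreaRect(W.astype(np.float32)),W.mean(0))
E
```

```text
t 21.12 pos [ 386.4 -313.9  130. ] yaw 79.33 z [-0.001  0.001 -1.   ] F [ 0.46  0.58 -0.95] M [ 0.   -0.01  0.05] w 0.55 g 0.0
F along tool x 0.7 y 0.3 notch [ 367.9 -412.2]
scene ((563.0069580078125, -60.969879150390625), (190.27505493164062, 27.51123809814453), 77.63616943359375) [564.61596126 -54.25745683]
top ((564.7682495117188, -63.17285919189453), (202.25660705566406, 25.211688995361328), 79.72867584228516) [564.08116688 -59.23259234]
```

View pics/g.png

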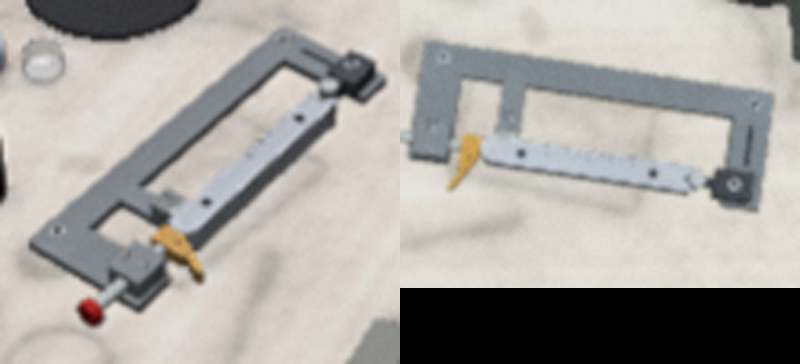

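The bar is seated: notch on the post at right crop (697,180), tip on the plunger at (480,150), back on the pad, parallel to the rail within measurement error. I'm handing it in.

```bash
python3 -c "
from plant import *
print(job_done())"
```

```text
the job is handed in; nothing more can be done
None
```

The bar is seated in the comparator, with its notch on the post and its back flush on the stop pad, and I handed the job in at about 21 s; measured contact stayed at or below about 7 N sideways while swinging (post load about 9 N at most, by my estimate), and jar, timer and bottle were not touched.

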